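# Lock the sanding-disc spindle with its hairpin clip

### The job

One of the two sanding-disc stacks on the paint bench still has a bare spindle pin. Take the loose hairpin clip with the orange grip from the bench and push it sideways, mouth first, over the bare pin between the cover plate and the brass head until it snaps fully home, then let go of it. Leave the small blue-gripped clip and the white mixing cup where they are.

Things in the scene. Friction and masses are not known exactly. Their poses are not given: they have to be found in the camera images.
- clip: Loose hairpin clip, 90 g, flat on bench, mouth (+x) roughly away from robot. Origin: underside, centre of the 17 mm pocket between two sprung 6 mm steel legs. Orange grip block at x -70 to -36 mm, 16 wide (y), 30 high: pinch across y. Throat 9 mm wide at x 9, then flared mouth 38 mm wide inside, tips at x 39. Pushed over the pin (5 to 15 N) the legs spread, then snap: pin in pocket.
- pin (a point): Bare upright pin on a fixed stack of terracotta-coloured discs; point on its axis at the top of the aluminium cover plate (154 mm across, 45 mm above bench), z up. Shank 16 mm thick for 24 mm above the plate, then a brass head 24 mm wide, top at 32 mm; the clip fits only sideways, from any side. The other fixed stack (green discs, robot's other side) already has a black-gripped clip.
- small_clip: Bystander: smaller loose hairpin clip with blue grip (26 x 14 x 20 mm high, centred 34 mm behind the origin), 4 mm wire, 88 mm long, too small for this pin. Origin: centre of its pocket, on the underside; x out of its mouth.
- cup: Bystander: empty white plastic mixing cup, 76 mm across the rim, 85 mm high, standing loose on the bench. Origin: centre of its underside.

How it is judged (in metres and radians):
At the end, for the whole second after the job is handed in: The orange-gripped clip sits on the bare pin, snapped home: the pin's axis is within 6 mm of the pocket's centre (the throat lies at 9 mm), the clip's underside is less than 20 mm above the cover plate (so under the head), it is level within 15 degrees and at rest (horizontal distance between clip and pin below 0.006 m and z of clip in the frame of pin between -0.005 and 0.02 m and angle between clip's own z axis and vertical below 0.26 rad and linear speed of clip below 0.02 m/s); the robot touches nothing.
It fails at once if the small blue clip was moved more than 30 mm (distance of small_clip from where it was at the start of the episode above 0.03 m).
It fails at once if the mixing cup was moved more than 30 mm (distance of cup from where it was at the start of the episode above 0.03 m).
It also fails if it takes over 35 s, if anything falls off the work surface, if the arm or the gripper's body presses on something with over 40 N, if the wrist force passes 120 N, or if a joint passes its speed limit or range.

### The arm

A 6-joint arm with a two-finger parallel gripper is mounted at the origin on the work surface. World frame = base frame: x ahead of the robot, y to its left, z up, the work surface at z = 0. Lengths are in mm, angles in rad, forces in N, time in s.
With the tool pointing down it reaches from about 325 to 875 mm from the base axis. Payload 4.4 kg.
Tool frame: the origin (TCP) lies at the very end of the fingers, on their centre line; the grasp point (between the pads) lies 19 mm behind it (arm.grasp_offset is the distance from the TCP to the grasp point, in mm); z points along the fingers, y is the line along which they close (so a half turn about z gives the same grasp; the last joint's range is limited). The gripper opens to 85 mm and grips with 20 to 120 N. Pads are 22 mm wide; open, the fingers measure 114 mm over their backs; the gripper's body (76 mm by 85 mm) begins 54 mm behind the grasp point. The pads swing forward as they close: fully open they stand 13 mm farther back than shut.
Start: joints at [-1.349, 0.207, 1.542, -0, 1.393, -0.15], TCP at [208.881, -535.72, 192.982] pointing down, gripper open.
Joint ranges: [-2.73, 2.73], [-0.86, 2.22], [0.23, 2.46], [-1.11, 4.25], [0.08, 2.63], [-2.82, 2.82]. Speed limits (rad/s): [2.79, 2.79, 3.14, 3.14, 3.14, 3.14].

### API

Orientations are given as a unit quaternion [x, y, z, w].
In Python, from cell import arm, imaging gives the robot as it stands (arm), with the cameras (imaging).
- The arm moves only by the tool shift_gripper, called after "Request:" by a JSON object that holds its "op" and its "data". Schema: {"type":"object","properties":{"moves":{"type":"object","properties":{"steps":{"type":"array","items":{"type":"array","items":{"type":"number"},"minItems":5,"maxItems":5},"minItems":1,"maxItems":12}},"additionalProperties":false,"required":["steps"]},"only":{"type":"string"},"quiet":{"type":"boolean"},"lines":{"type":"string"}},"required":["moves"],"additionalProperties":false}. moves is an object whose key "steps" holds a list of rows, 1 to 12 of them, each of 5 numbers: dx, dy, dz in mm, then a turn about the tool's z in rad, then the finger opening in mm; each row shifts and turns the commanded pose from where the row before left it, along the tool's axes as they then stand; what a row does not reach is not made up. A row lasts 1/8 s, in which the tool goes at most 62.5 mm and 0.188 rad, less where a joint would pass 70% of its speed; a pose out of reach is approached as far as the arm can. The fingers move at their own pace and stop on an object; the grip force is fixed at half the most. Time passes only in rows, so rows that do not move let the fingers close. The tool returns the time, the measured TCP pose, the force, the opening and the grip force at its end. only (a regular expression) keeps the lines of the reply that match it, lines (a string "A,B") keeps lines A to B, and quiet returns only ok. Input that does not fit is refused with a message, and nothing moves.
- arm.observe(): the state, without advancing time (a new reading comes with each control period).
- imaging.capture(name): name is "scene" or "top" or "wrist"; returns the picture (480x640x3 uint8, red, green, blue); there is no depth.
- imaging.get_calibration(name): a dict with "camera_matrix" (3x3 intrinsics, pixels), "dist_coeffs" ([k1, k2, p1, p2, k3] as OpenCV has them; the pictures are not rectified), "position" and "orientation" of the camera in the world; the wrist camera has in their place "mount" (4x4, takes a point from camera to tool coordinates, whose origin is the TCP and whose axes are the flange's). Camera axes: x right, y down, z forward; pixel columns grow to the right and rows downward; lengths in mm; the calibration is good to about 2 mm. A picture is of the moment at which its call begins: read the wrist's pose just before it. get_calibration takes no time and is no camera call.
- arm.sign_off(): hands the job in; it is judged then, once.
The state is a dict: "t": time; "joint_positions": joint angles; "qvel": joint speeds; "joint_torque": joint torques, N m; "tool_pos": TCP position; "ee_rot": TCP orientation; "force": force on the tool from outside, world axes, zero at the start; "wrist_torque": the same for the moment, N m; "grip_width": finger opening in mm; "gripper_force": force on a finger pad.
Only numpy, scipy, OpenCV 4.12 (cv2) and the standard library are available. Lean on these libraries where they do the work, as an engineer would, in place of code of your own. Each camera call takes 0.05 s, during which the arm holds its last target. There are 200 camera calls.

## Working session

There is one attempt and no reset: what is moved stays moved. The work goes in short steps, Python scripts to look and compute and a tool call to move; the robot and the scene stay as the last step left them, time stands still between calls to the robot, and variables do not carry over. Pictures are saved under pics/ and viewed, at most 12 in all, crops included, and the job is handed in when it is done.

```bash
ls; mkdir -p pics
```

Run:
```python
from cell import arm, imaging
import cv2
for n in("top","scene"):
    cv2.imwrite(f"pics/{n}0.png",imaging.capture(n)[:,:,::-1])
    print(imaging.get_calibration(n))
print(imaging.get_calibration("wrist"));print(arm.observe(), arm.grasp_offset)
```

```text
cell.py
pics
{'camera_matrix': array([[495.36647968,   0.        , 312.1533994 ],
       [  0.        , 495.36647968, 237.33010439],
       [  0.        ,   0.        ,   1.        ]]), 'dist_coeffs': array([0.00196268, 0.        , 0.        , 0.        , 0.        ]), 'position': array([514.62563271,  -2.97009694, 850.63000975]), 'orientation': array([-0.70333052,  0.70699338, -0.06068471,  0.04247239])}
{'camera_matrix': array([[505.37875315,   0.        , 321.69969405],
       [  0.        , 505.37875315, 237.77226407],
       [  0.        ,   0.        ,   1.        ]]), 'dist_coeffs': array([-0.05141346,  0.        ,  0.        ,  0.        ,  0.        ]), 'position': array([1228.04942954,  -11.36745378,  866.44344498]), 'orientation': array([ 0.68055988,  0.66665609, -0.21577259, -0.21412635])}
{'camera_matrix': array([[397.17132096,   0.        , 316.69547086],
       [  0.        , 397.17132096, 230.20698328],
       [  0.        ,   0.        ,   1.        ]]), 'dist_coeffs': array([-0.06519431,  0.        ,  0.        ,  0.        ,  0.        ]), 'mount': array([
[... 363 characters left out ...]
: array([-1.34951229e+00,  2.07372679e-01,  1.54282775e+00,  2.57232493e-05,
        1.39350110e+00, -1.50510291e-01]), 'qvel': array([-0.00061543, -0.00070887, -0.00440686, -0.00056664, -0.00034488,
        0.00062248]), 'joint_torque': array([-1.14574123e-03, -3.84101558e+01, -2.92548627e+01, -1.38446885e-04,
        4.90729391e-03, -6.92226223e-06]), 'tool_pos': array([ 208.71207969, -534.95812797,  191.91254447]), 'ee_rot': array([ 9.82770700e-01,  1.84825968e-01, -2.46557657e-05, -1.05422503e-03]), 'force': array([-0.81527013, -0.74737978,  0.62167909]), 'wrist_torque': array([0.03275343, 0.00656666, 0.02905547]), 'gripper_force': 0.0, 'grip_width': 85.15813740420664} 18.700000000000003
```

View pics/top0.png

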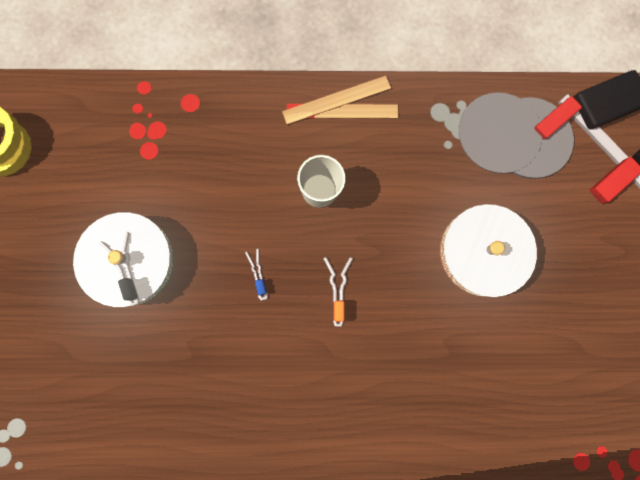

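View pics/scene0.png

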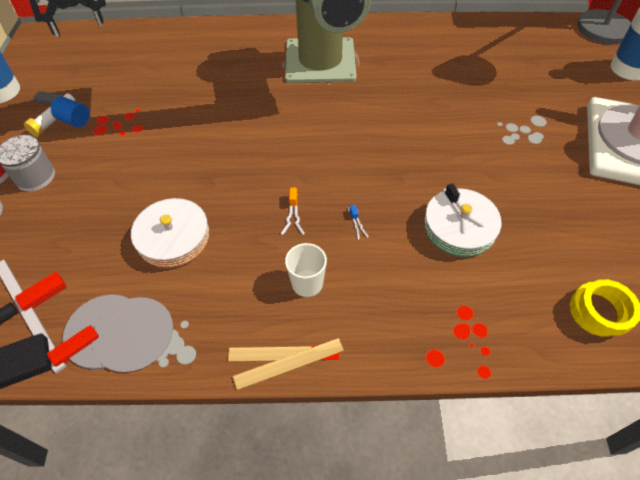

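Top view: the orange grip is at (339,312) with its mouth pointing up in the image, tips at (326,260) and (350,260). The bare pin head is at (497,248) on the right-hand stack, the blue clip at (260,288) and the cup at (320,180).

Create h.py:
```python
import numpy as np, cv2
from scipy.spatial.transform import Rotation as R
from cell import arm, imaging
def ray(n,uv,z,obs=None):
    c=imaging.get_calibration(n)
    p=cv2.undistortPoints(np.array([[uv]],float),c["camera_matrix"],c["dist_coeffs"])[0,0]
    d=np.r_[p,1]
    if n=="wrist":
        T=np.eye(4);T[:3,:3]=R.from_quat(obs["ee_rot"]).as_matrix();T[:3,3]=obs["tool_pos"];T=T@c["mount"]
        M,o=T[:3,:3],T[:3,3]
    else: M,o=R.from_quat(c["orientation"]).as_matrix(),c["position"]
    d=M@d
    return o+d*(z-o[2])/d[2]
def blob(im,lo,hi,box):
    h=cv2.cvtColor(im,cv2.COLOR_RGB2HSV);m=cv2.inRange(h,np.array(lo),np.array(hi))
    k=np.zeros_like(m);x0,y0,x1,y1=box;k[y0:y1,x0:x1]=1;m=m*k
    ys,xs=np.nonzero(m);return (xs.mean(),ys.mean()),cv2.minAreaRect(np.c_[xs,ys].astype(np.int32)),len(xs)
```

Run:
```python
from h import *
im=cv2.imread("pics/top0.png")[:,:,::-1].copy();sc=cv2.imread("pics/scene0.png")[:,:,::-1].copy()
for n,i,b1,b2 in(("top",im,(325,290,355,335),(480,230,515,265)),("scene",sc,(280,180,305,210),(150,205,185,235))):
    g=blob(i,(5,170,120),(25,255,255),b1);p=blob(i,(12,110,80),(35,255,255),b2)
    print(n,g,p);print(ray(n,g[0],30 if n=="top" else 22),ray(n,p[0],77 if n=="top" else 75))
for uv in((326,260),(350,260),(338,292)):print(ray("top",uv,3))
print(ray("top",(260,288),15), ray("top",(320,190),0))
```

```text
top ((np.float64(338.61990950226243), np.float64(310.7692307692308)), ((338.5, 311.0), (20.0, 11.0), 90.0), 221) ((np.float64(496.72549019607845), np.float64(247.54248366013073)), ((496.5, 247.5), (13.0, 13.0), 90.0), 153)
[513.30554215 -67.19165945  30.        ] [ 610.99759086 -316.61239777   77.        ]
scene ((np.float64(292.44368600682594), np.float64(193.68941979522185)), ((292.0, 194.5), (29.0, 24.0), 90.0), 293) ((np.float64(165.2134831460674), np.float64(219.4943820224719)), ((165.0, 219.5), (9.0, 10.0), 90.0), 89)
[508.25669277 -69.33272522  22.        ] [ 613.73286468 -317.99912977   75.        ]
[599.76962757 -48.84959812   3.        ]
[599.58395751 -90.21597698   3.        ]
[544.9135944  -68.71665508   3.        ]
[551.95522958  63.04056947  15.        ] [723.92556376 -39.80765673   0.        ]
```

Request:
{"op": "shift_gripper", "data": {"moves": {"steps": [[0,0,0,0.186,60],[0,0,0,0.186,60],[30,-46,4,0,60],[30,-46,4,0,60],[30,-46,4,0,60],[30,-46,4,0,60],[30,-46,4,0,60],[30,-46,4,0,60],[30,-46,4,0,60],[30,-46,4,0,60],[30,-46,4,0,60],[30,-46,4,0,60]]}}}

```text
t: 1.6
tool_pos: [509.4, -74.1, 152.5]
ee_rot: [1.0, -0.0, -0.0, 0.0]
force: [0.4, 0.4, -0.1]
grip_width: 60.0
gripper_force: 0.0
```

Request:
{"op": "shift_gripper", "data": {"moves": {"steps": [[0,0,0,0,60],[0,0,0,0,60]]}}}

```text
t: 1.85
tool_pos: [508.4, -75.7, 152.4]
ee_rot: [1.0, 0.0, -0.001, 0.0]
force: [-0.6, -0.3, 0.9]
grip_width: 60.2
gripper_force: 0.0
```

Run:
```python
from h import *
o=arm.observe();im=imaging.capture("wrist");cv2.imwrite("pics/w1.png",im[:,:,::-1]);print(o["tool_pos"],o["ee_rot"],o["joint_positions"])
```

```text
[508.37699648 -75.74720417 152.44434738] [ 9.99999695e-01  2.93456684e-04 -7.20203824e-04  7.70889904e-05] [-3.15998342e-01  1.16229189e-01  1.73321016e+00 -6.18180101e-04
  1.29347435e+00  1.25438071e+00]
```

View pics/w1.png

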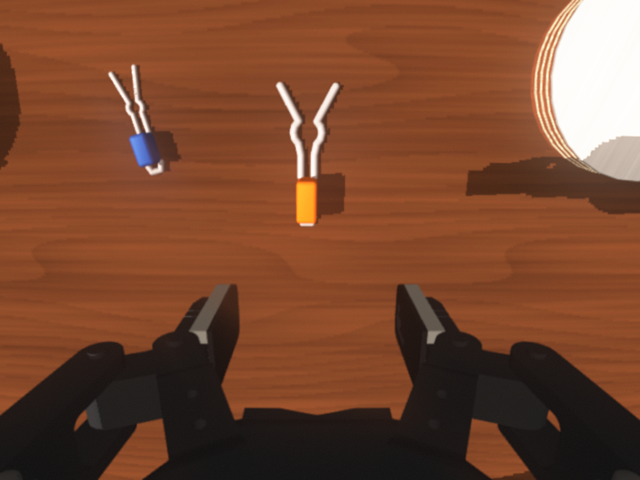

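The wrist view shows the orange grip at (307,202), the pocket near (308,131) and the tips at (280,86) and (337,86). The clip lies almost straight along +x, between the open fingers.

Run:
```python
from h import *
o=dict(tool_pos=np.array([508.377,-75.747,152.444]),ee_rot=[9.99999695e-01,2.93456684e-04,-7.20203824e-04,7.70889904e-05])
im=cv2.imread("pics/w1.png")[:,:,::-1].copy()
g=blob(im,(5,170,120),(25,255,255),(285,165,335,235));print(g)
print(ray("wrist",g[0],28,o))
for uv,z in(((280,86),3),((337,86),3),((308,131),3),((308,177),15),((307,223),28)):print(uv,ray("wrist",uv,z,o))
```

```text
((np.float64(304.8501052631579), np.float64(204.15073684210526)), ((309.5, 199.5), (69.0, 49.0), 90.0), 2375)
[512.9187727  -66.31191724  28.        ]
(280, 86) [602.99309071 -46.62276034   3.        ]
(337, 86) [602.94416598 -91.64326071   3.        ]
(308, 131) [568.09750109 -68.56293882   3.        ]
(308, 177) [532.39741005 -68.62000522  15.        ]
(307, 223) [497.62189131 -67.89645662  28.        ]
```

Request:
{"op": "shift_gripper", "data": {"moves": {"steps": [[4,-7.7,40,0,50],[0,0,45,0,45],[0,0,40,0,45],[0,0,22,0,45],[0,0,0,0,45],[0,0,0,0,5],[0,0,0,0,5],[0,0,0,0,5],[0,0,0,0,5],[0,0,0,0,5]]}}}

```text
t: 3.15
tool_pos: [513.1, -68.0, 6.2]
ee_rot: [1.0, -0.0, 0.0, 0.0]
force: [-0.1, 0.2, -0.5]
grip_width: 5.0
gripper_force: 0.0
```

The fingers closed to 5 mm with no force, so they missed the grip. I'll look before moving.

Run:
```python
from h import *
o=arm.observe();print(o["grip_width"],o["gripper_force"])
a=imaging.capture("wrist");b=imaging.capture("top");s=imaging.capture("scene")
im=np.vstack([np.hstack([a[:300,150:470],cv2.resize(b[200:350,240:400],(320,300))]),np.hstack([cv2.resize(s[100:250,220:380],(320,300)),a[180:480,150:470]])])
cv2.imwrite("pics/w2.png",im[:,:,::-1])
```

```text
5.043930731441595 0.0
```

View pics/w2.png

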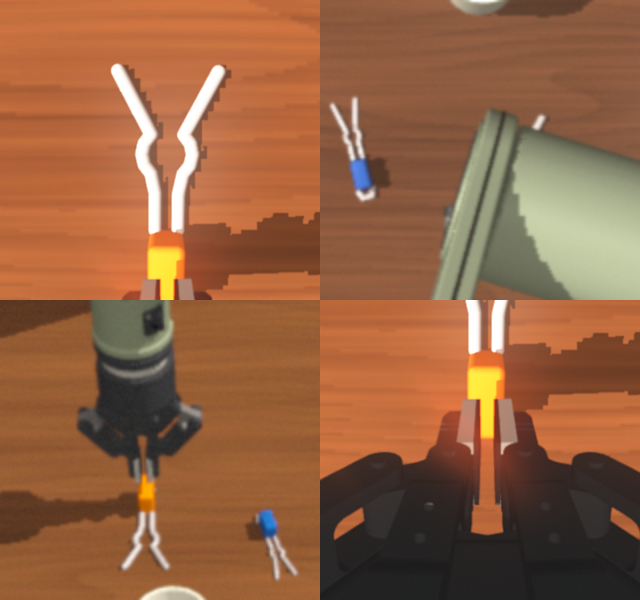

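Run:
```python
from h import *
o=arm.observe()
for uv,z in(((268,70),3),((370,72),3),((315,232),15),((315,230),30),((315,317),30),((299,240),30),((334,240),30),((318,150),3)):print(uv,ray("wrist",uv,z,o))
a=imaging.capture("wrist");cv2.imwrite("pics/w3.png",cv2.resize(a[200:380,220:420],(800,720),interpolation=2)[:600,:,::-1])
```

```text
(268, 70) [603.44865345 -46.70151194   3.        ]
(370, 72) [602.59546143 -91.21418501   3.        ]
(315, 232) [533.37195898 -67.12891425  15.        ]
(315, 230) [538.55111534 -67.20571113  30.        ]
(315, 317) [498.88491928 -67.12769093  30.        ]
(299, 240) [534.26196184 -60.58736945  30.        ]
(334, 240) [534.25281774 -75.04651672  30.        ]
(318, 150) [568.81834233 -68.50877417   3.        ]
```

View pics/w3.png

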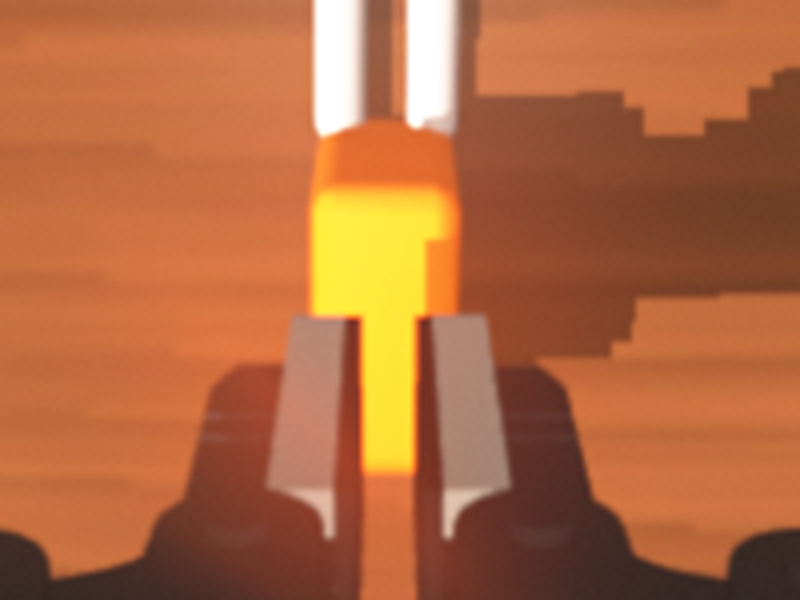

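Run:
```python
from h import *
s=imaging.capture("scene");cv2.imwrite("pics/s3.png",cv2.resize(s[140:240,230:350],(720,600),interpolation=2)[:,:,::-1])
c=imaging.get_calibration("scene");Rm=R.from_quat(c["orientation"]).as_matrix()
for z in(0,6,15,30,45,60):
    P=np.array([524,-68,z])-c["position"];q=cv2.projectPoints((Rm.T@P)[None],np.zeros(3),np.zeros(3),c["camera_matrix"],c["dist_coeffs"])[0][0,0]
    print(z,q,"crop",(q-[230,140])*6)
```

```text
0 [293.48448245 205.61618225] crop [380.90689473 393.69709351]
6 [293.33834033 203.89223851] crop [380.03004201 383.35343105]
15 [293.11677368 201.27786673] crop [378.70064208 367.66720039]
30 [292.74108868 196.8430646 ] crop [376.44653208 341.05838758]
45 [292.35717479 192.3086312 ] crop [374.14304872 313.85178723]
60 [291.96476905 187.67128923] crop [371.78861428 286.02773536]
```

View pics/s3.png

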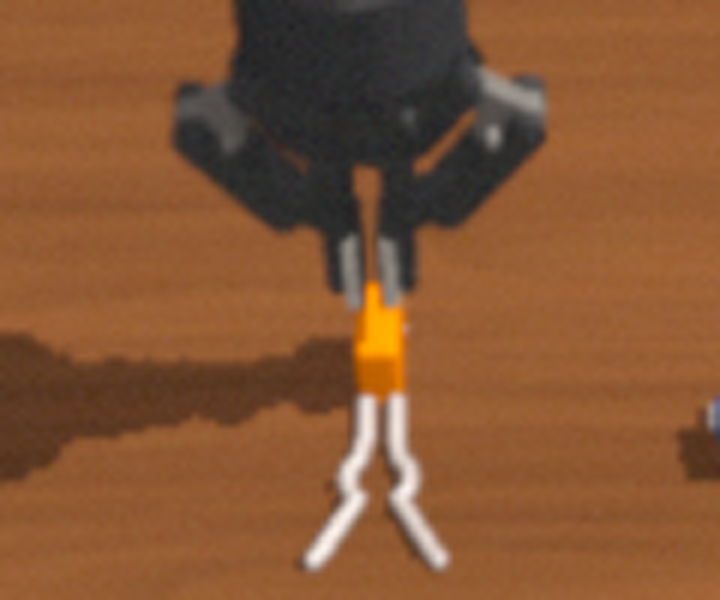

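The crops show the fingertips ending above the grip: they sit at about z≈48 while the TCP reads 6. The clip hasn't moved. The real tips are about 40 mm short of the stated TCP, so I'll open and go down in steps while watching the force.

Request:
{"op": "shift_gripper", "data": {"moves": {"steps": [[0,0,0,0,45],[0,0,0,0,45],[0,0,0,0,45],[-1,0,10,0,45],[0,0,8,0,45],[0,0,0,0,45]]}}}

```text
t: 4.15
tool_pos: [510.6, -67.7, -13.4]
ee_rot: [1.0, -0.0, -0.001, -0.0]
force: [-0.2, -0.5, -0.3]
grip_width: 44.7
gripper_force: 0.0
```

Run:
```python
from h import *
a=imaging.capture("wrist");s=imaging.capture("scene");o=arm.observe();print(o["tool_pos"],o["force"])
im=np.hstack([cv2.resize(a[180:380,190:440],(500,400)),cv2.resize(s[150:230,265:325],(300,400),interpolation=2)])
cv2.imwrite("pics/c4.png",im[:,:,::-1])
c=imaging.get_calibration("scene");Rm=R.from_quat(c["orientation"]).as_matrix()
for z in(0,6,15,30,45):
    P=np.array([524,-68,z])-c["position"];q=cv2.projectPoints((Rm.T@P)[None],np.zeros(3),np.zeros(3),c["camera_matrix"],c["dist_coeffs"])[0][0,0]
    print(z,"crop",(q-[265,150])*5+[500,0])
```

```text
[511.68761321 -68.00366151 -12.39357283] [-0.56426479 -0.12077337 -0.00194461]
0 crop [642.42241227 278.08091126]
6 crop [641.69170167 269.46119254]
15 crop [640.5838684  256.38933366]
30 crop [638.7054434  234.21532298]
45 crop [636.78587393 211.54315602]
```

View pics/c4.png

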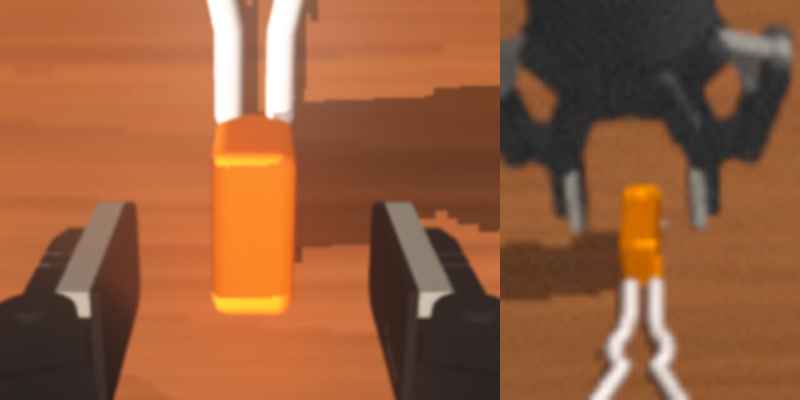

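Request:
{"op": "shift_gripper", "data": {"moves": {"steps": [[0,0,10,0,45],[0,0,10,0,45],[0,0,0,0,45],[0,0,0,0,5],[0,0,0,0,5],[0,0,0,0,5],[0,0,0,0,5],[0,0,0,0,5]]}}}

```text
t: 5.25
tool_pos: [512.4, -68.2, -31.7]
ee_rot: [1.0, -0.0, 0.0, 0.0]
force: [-0.0, -0.0, 1.8]
grip_width: 14.9
gripper_force: 59.6
```

Request:
{"op": "shift_gripper", "data": {"moves": {"steps": [[0,0,-10,0,5],[0,0,-40,0,5],[-6,0,-50,0,5],[-6,35,0,0,5],[-6,45,0,0,5],[-6,45,0,0,5],[-4,45,0,0,5],[0,45,0,0,5],[0,34,0,0,5],[0,0,0,0,5],[0,0,0,0,5]]}}}

```text
t: 6.62
tool_pos: [483.4, -316.2, 67.7]
ee_rot: [1.0, -0.0, -0.0, -0.001]
force: [0.2, 0.4, -0.8]
grip_width: 15.0
gripper_force: 59.2
```

Run:
```python
from h import *
o=arm.observe();a=imaging.capture("wrist");cv2.imwrite("pics/w5.png",a[:,:,::-1]);print(list(o["tool_pos"]),list(o["ee_rot"]),o["grip_width"])
```

```text
[np.float64(483.41759669539726), np.float64(-316.1910311986337), np.float64(67.73944401108398)] [np.float64(0.999999646850825), np.float64(-0.00020691713185040387), np.float64(-0.0004405322182407785), np.float64(-0.000685138592206234)] 14.959784129188224
```

View pics/w5.png

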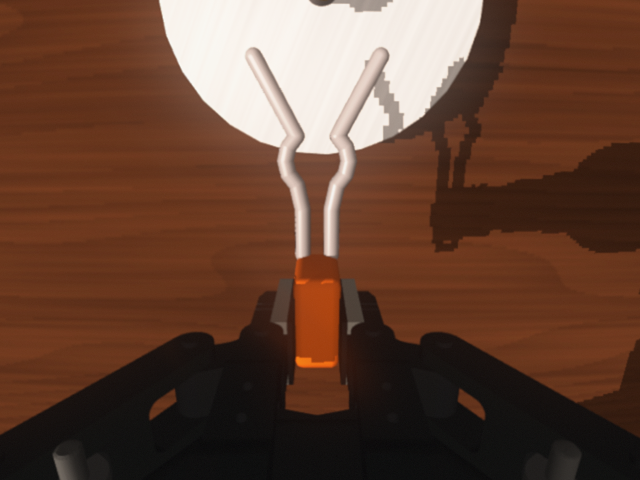

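Pin base is at the top edge near (321,2) and the clip's midline is at column 317, so it's nearly aligned. I'll advance 35 mm while still above the head to measure the pin with the wrist camera.

Request:
{"op": "shift_gripper", "data": {"moves": {"steps": [[20,0,0,0,5],[15,0,0,0,5],[0,0,0,0,5],[0,0,0,0,5]]}}}

```text
t: 7.18
tool_pos: [518.5, -316.4, 67.7]
ee_rot: [1.0, 0.0, -0.001, -0.0]
force: [0.0, 0.1, -1.6]
grip_width: 14.9
gripper_force: 59.2
```

Run:
```python
from h import *
o=arm.observe();a=imaging.capture("wrist");cv2.imwrite("pics/w6.png",a[:,:,::-1]);print(list(o["tool_pos"]),list(o["ee_rot"]),o["grip_width"])
h=blob(a,(12,110,60),(35,255,255),(270,0,370,120));print(h,ray("wrist",h[0],77,o))
for uv in((253,53),(381,54),(316,165)):print(ray("wrist",uv,102,o))
```

```text
[np.float64(518.5179282790939), np.float64(-316.41777316928204), np.float64(67.72778591299158)] [np.float64(0.999999783248131), np.float64(0.0003081790759211793), np.float64(-0.0005197330393260253), np.float64(-0.0002615471583366141)] 14.92579822650557
((np.float64(321.31666025394384), np.float64(57.88611004232397)), ((321.1946716308594, 57.92035675048828), (56.44325256347656, 57.19582748413086), 41.18592071533203), 2599) [ 612.27303158 -318.17652932   77.        ]
[ 610.53077543 -294.36594075  102.        ]
[ 610.19703399 -338.51071983  102.        ]
[ 571.87385141 -316.07182699  102.        ]
```

View pics/w6.png

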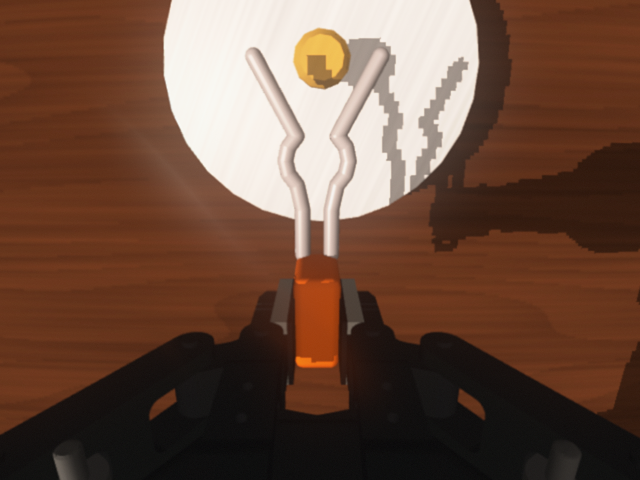

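Brass head at (321,58) puts the pin at (612.3, -318.2). The clip needs to go 1.9 mm sideways. I'll back off, drop to 9 mm above the plate and come in.

Request:
{"op": "shift_gripper", "data": {"moves": {"steps": [[-20,1.9,0,0,5],[-20,0,0,0,5],[0,0,15,0,5],[0,0,20,0,5],[0,0,10.5,0,5],[0,0,0,0,5],[10,0,0,0,5],[15,0,0,0,5],[15,0,0,0,5],[8,0,0,0,5],[0,0,0,0,5]]}}}

```text
t: 8.6
tool_pos: [527.8, -318.9, 22.6]
ee_rot: [1.0, 0.0, 0.0, 0.0]
force: [-0.9, -0.2, -1.2]
grip_width: 15.0
gripper_force: 59.2
```

Request:
{"op": "shift_gripper", "data": {"moves": {"steps": [[5,0,0,0,5],[5,0,0,0,5],[5,0,0,0,5],[4,0,0,0,5]]}}}

```text
t: 9.1
tool_pos: [544.9, -318.6, 21.9]
ee_rot: [1.0, -0.0, -0.001, -0.0]
force: [-2.1, 1.2, -1.9]
grip_width: 14.8
gripper_force: 59.2
```

Request:
{"op": "shift_gripper", "data": {"moves": {"steps": [[3,0,0,0,5],[3,0,0,0,5],[3,0,0,0,5]]}}}

```text
t: 9.48
tool_pos: [556.0, -319.1, 22.9]
ee_rot: [1.0, -0.0, 0.001, 0.0]
force: [1.1, 2.0, -1.0]
grip_width: 14.9
gripper_force: 59.2
```

Request:
{"op": "shift_gripper", "data": {"moves": {"steps": [[2,0,0,0,5],[1.5,0,0,0,5],[0,0,0,0,5]]}}}

```text
t: 9.85
tool_pos: [558.1, -318.7, 22.2]
ee_rot: [1.0, -0.0, -0.0, -0.0]
force: [-0.7, 1.2, -1.2]
grip_width: 14.9
gripper_force: 59.2
```

Run:
```python
from h import *
a=imaging.capture("wrist");s=imaging.capture("scene");t=imaging.capture("top")
cv2.imwrite("pics/w7.png",np.hstack([a[:400,200:440],cv2.resize(s[190:270,125:215],(450,400),interpolation=2)])[:,:,::-1])
```

```text
(no output)
```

View pics/w7.png

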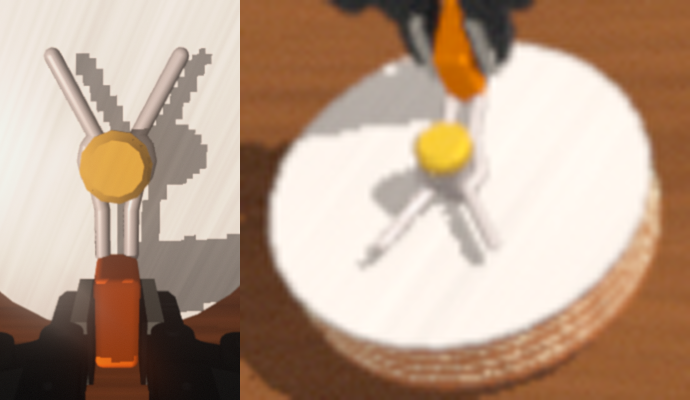

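The brass head at (316,166) sits right over the pocket, with the legs below it, so the clip is snapped home. Next: lower it onto the plate, release and retreat.

Request:
{"op": "shift_gripper", "data": {"moves": {"steps": [[0,0,3,0,5],[0,0,3,0,5],[0,0,0,0,5],[0,0,0,0,40],[0,0,0,0,40],[0,0,0,0,40],[0,0,0,0,40],[0,0,-20,0,40],[0,0,-40,0,40],[0,0,-40,0,40],[0,0,0,0,40],[0,0,0,0,40]]}}}

```text
t: 11.5
tool_pos: [558.5, -319.0, 117.4]
ee_rot: [1.0, -0.0, 0.0, 0.0]
force: [-1.0, -0.6, -0.9]
grip_width: 40.0
gripper_force: 0.0
```

Run:
```python
from h import *
o=arm.observe();a=imaging.capture("wrist");cv2.imwrite("pics/w8.png",a[:,:,::-1]);print(o["tool_pos"],o["grip_width"])
h=blob(a,(15,110,60),(35,255,255),(250,60,400,330));print(h[0],h[2])
```

```text
[ 558.54483256 -319.04913698  117.40531754] 39.99525725232592
(np.float64(313.99462044231916), np.float64(162.4961147638972)) 1673
```

View pics/w8.png

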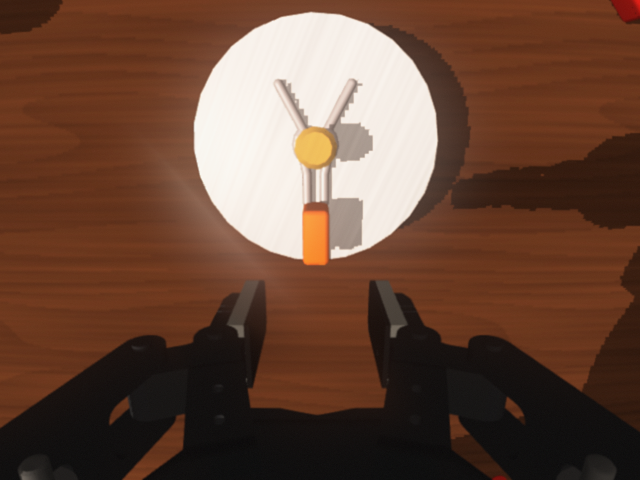

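The clip lies flat on the plate with its pocket under the head at (314,147), and the gripper is clear of it.

```bash
python3 -c "
from cell import arm, imaging
print(arm.sign_off())"
```

```text
the job is handed in; nothing more can be done
None
```

The orange-gripped clip is snapped onto the bare pin, lying flat on the cover plate and released. I handed the job in at about 11.6 s, with no verdict returned, and the arm never went near the blue clip or the cup.

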